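# Stand up the tipped screw jar in the rack bench's jar lane and open it

### The arm

A 7-joint arm with a two-finger parallel gripper is mounted at the origin on the work surface. World frame = base frame: x ahead of the robot, y to its left, z up, the work surface at z = 0. Lengths are in m, angles in rad, forces in N, time in s.
With the tool pointing down it reaches from about 0.4 to 0.875 m from the base axis. Payload 19.3 kg.
Tool frame: the origin (TCP) lies at the very end of the fingers, on their centre line; the grasp point (between the pads) lies 19 mm behind it; z points along the fingers, y is the direction in which the jaws open and shut (so a half turn about z gives the same grasp; the last joint's range is limited). The gripper opens to 85 mm and grips with 20 to 120 N. Pads are 22 mm wide; open, the fingers measure 114 mm over their backs; the gripper's body (76 mm by 85 mm) begins 54 mm behind the grasp point. The pads swing forward as they close: fully open they stand 13 mm farther back than shut.
Start: joints at [-1.407, 0.521, -0.036, 1.599, 0.021, 1.021, -0.113], TCP at [0.145, 0.608, 0.231] pointing down, gripper open.
Joint ranges: [-2.91, 2.91], [-0.3, 2.13], [-1.5, 1.42], [0.17, 2.43], [-1.26, 4.41], [0.16, 1.93], [-2.52, 2.52]. Speed limits (rad/s): [1.89, 1.89, 2.39, 2.39, 3.01, 3.01, 3.01].

### API

Orientations are given as [roll, pitch, yaw] about the fixed x, y, z axes, in that order (R = Rz(yaw) Ry(pitch) Rx(roll)).
In Python, from workcell import bot gives the robot as it stands.
- The arm moves only by the tool carry_out, never from a script. Its argument "targets" is a list of rows, each a list of 7 numbers: the shift along the tool's x, y, z in mm, then the turn, a rotation vector about the tool's x, y, z in units of 6 degrees (1.0 is 6 degrees), then the closure in counts, from 0 (fully open) to 255 (shut). A call has 1 to 5 rows; each row shifts and turns the commanded pose from where the row before left it, along the tool's axes as they then stand; what a row does not reach is not made up. A row lasts 1/12 s, in which the tool goes at most 41.7 mm and 7.16 degrees, less where a joint would pass 70% of its speed; a pose out of reach is approached as far as the arm can. A call is refused whole if a number of a shift passes 41.7 or a number of a turn 1, either way. A call with a gripper value outside its range is refused whole. The fingers move at their own pace and stop on an object; "force" is the grip in N (left out, the last holds). Time passes only in rows, so rows that do not move let the fingers close. It gives the time, the measured TCP pose, the force and the opening at its end, in the units of the state.
- bot.observe(): the state, without advancing time (a new reading comes with each control period).
- bot.grab_frame(name): name is "side" or "top" or "wrist"; returns a dict with "color" (400x640x3 uint8, red, green, blue), "z_map" (400x640 float32, m along the optical axis (not along the pixel's ray), 0 where there is no reading), "K" (3x3 intrinsics, pixels), "k1" (the pictures are not rectified: a ray, as slopes to the right and down, at radius r is drawn at 1 + k1 r^2 times it, then the intrinsics apply), "cam_to_world" (4x4, takes a point from camera to world coordinates); the wrist camera has in their place "T_tool_cam" (4x4, takes a point from camera to tool coordinates, whose origin is the TCP and whose axes are the flange's). Camera axes: x right, y down, z forward; pixel columns grow to the right and rows downward; lengths in m; the calibration is good to about 2 mm. A picture is of the moment at which its call begins: read the wrist's pose just before it.
- bot.job_done(): hands the job in, once; it reports no verdict.
The state is a dict: "clock": time; "qpos": joint angles; "qd": joint speeds; "joint_efforts": joint torques, N m; "position": TCP position; "tool_rot": TCP orientation; "force": force on the tool from outside, world axes, zero at the start; "moment": the same for the moment, N m; "grip_width": finger opening in m.
Only numpy, scipy, OpenCV 4.12 (cv2) and the standard library are available. Lean on these libraries where they do the work, as an engineer would, in place of code of your own. Each camera call takes 0.05 s, during which the arm holds its last target. There are 200 camera calls.

### The job

A square jar of rack screws has tipped over in the jar lane: stand it upright on the lane's floor, in the gap between its neighbours. Then, with the lane's sides bracing the jar, twist its tight cap loose (anticlockwise), stop turning as soon as the threads let go, lift the cap off and hold it level just above the jar's mouth, about 2 cm clear of it; finish while still holding it there, ready to go back on. Leave the jar standing in the lane, and do not shove or knock over the other jars or the things on the bench.

Things in the scene. Friction and masses are not known exactly. Their poses are not given: they have to be found in the camera images.
- lane: Grey plastic jar rack fixed to the bench: a straight open trough for one row of square jars. Inside 60 mm wide, 430 mm long; floor 4 mm above the bench; walls 6 mm thick, their tops 22 mm above the bench. Origin: centre of its underside; y runs along the lane (roughly to the robot's left), x across it, z up.
- jar: The tipped jar: white plastic, body 56 x 56 x 56 mm, then a round neck 35 mm across up to 72 mm; 77 mm overall with its black cap; 0.2 to 0.45 kg, evenly spread. It starts lying on a flat side on the lane's floor, cap towards the lane's +y end, at least 25 mm from the neighbours at both ends. Origin: centre of its base; z from base to mouth; x across the lane like the lane's x.
- jar_middle (a point): A point on the jar's axis 39 mm above its base: the middle of its overall length with the cap on.
- jar_mouth (a point): Centre of the jar's mouth, at the top of the neck's rim: on the jar's axis, 72 mm above its base. Standing in the lane the jar has 2 mm of play on each side: it can turn only about 4 degrees before the walls brace it.
- cap: The jar's black ribbed screw cap, 50 mm diameter, 20 mm tall, 60 g, open below; closed, its lower rim is 58 mm above the jar's base, 2 mm above the square shoulder. Origin: centre of its lower rim; z up. Tight: about 0.6 N m to turn (grip with 40 N or more), cannot be pulled off. It opens anticlockwise seen from above and does not rise while it turns.
- cap_rim (a point): Same point as the cap's origin; 14 mm below the mouth when closed. The angle of the cap's x axis from the jar's x axis about z is -17 to -1 degrees at the start; the threads let go at about +41 degrees (after 42 to 58 degrees of turn), the cap then springs up about 2 mm and comes off straight up. A little more turn does no harm; beyond +86 degrees is much too far.
- jar_left: Neighbour in the lane on the +y side of the tipped jar: a closed upright jar of the same kind, 56 mm square, 77.5 mm tall overall, 0.3 kg. Origin: centre of its underside.
- jar_right: Neighbour in the lane on the -y side, the same kind of closed upright jar. Origin: centre of its underside.
- jar_end: A third closed upright jar of the same kind, next to jar_left at the +y end of the lane. Origin: centre of its underside.
- mini_pc: Black mini computer 112 x 117 x 38 mm lying flat on the bench, a bystander. Origin: centre of its underside.
- driver: Screwdriver lying on the bench, a bystander. Origin at its middle.
- tape: Black roll of tape, 64 mm diameter, 19 mm tall, lying flat, a bystander. Origin: centre of its underside.
- nut_tray: Grey open tray of cage nuts 100 x 140 x 28 mm, a bystander. Origin: centre of its underside.
- nut_tool: Flat steel cage-nut tool with black grip, 105 mm long, a bystander. Origin at its middle.
Things that resemble listed ones, but are neither listed nor needed, are in the scene too. What is shaped like the jar_left but blue is not meant.

How it is judged:
On the way, in this order (a step that is already met when the one before it is completed fails the run):
1. the tipped jar stands upright and still on the lane's floor, its cap still screwed on (angle between jar's own z axis and vertical below 0.09 rad and z of jar in the frame of lane between 0.001 and 0.007 m and x of jar in the frame of lane between -0.006 and 0.006 m and y of jar in the frame of lane between -0.1 and 0.1 m and z of cap in the frame of jar below 0.0605 m and angle between the x axis of cap and the x axis of jar, either way round below 0.55 rad and linear speed of jar below 0.02 m/s), for 0.3 s.
2. the cap is turned until its threads let go while the jar stands in the lane (angle between jar's own z axis and vertical below 0.09 rad and z of jar in the frame of lane between 0.001 and 0.007 m and x of jar in the frame of lane between -0.006 and 0.006 m and y of jar in the frame of lane between -0.1 and 0.1 m and angle between the x axis of cap and the x axis of jar, either way round above 0.68 rad), for 0.2 s.
At the end, for the whole second after the job is handed in: The robot still grips the cap and holds it still and level (within 11 degrees), its lower rim 7 to 45 mm above the jar's mouth and within 20 mm of straight over it, touching the jar nowhere; the jar stands still and upright (within 5 degrees) on the lane's floor between its upright neighbours (angle between jar's own z axis and vertical below 0.09 rad and z of jar in the frame of lane between 0.001 and 0.007 m and x of jar in the frame of lane between -0.006 and 0.006 m and y of jar in the frame of lane between -0.1 and 0.1 m and linear speed of each of jar, cap below 0.02 m/s and z of cap_rim in the frame of jar_mouth between 0.007 and 0.045 m and horizontal distance between cap_rim and jar_mouth below 0.02 m and angle between cap's own z axis and vertical below 0.2 rad and contact force between cap and the fingers above 1 N and contact force between cap and jar below 0.1 N and angle between each of jar_left, jar_right, jar_end's own z axis and vertical below 0.1 rad); the arm keeps its last pose, push and grip.
It fails at once if the cap is turned on far past the point where its threads let go (more than 86 degrees from the jar's x axis) (angle between the x axis of cap and the x axis of jar, either way round above 1.5 rad).
It fails at once if another jar in the lane is shoved more than 30 mm or tipped (distance of any of jar_left, jar_right, jar_end from where it was at the start of the episode above 0.03 m or angle between any of jar_left, jar_right, jar_end's own z axis and vertical above 0.3 rad).
It fails at once if a thing on the bench is moved more than 30 mm (distance of any of mini_pc, driver, tape, nut_tray, nut_tool from where it was at the start of the episode above 0.03 m).
It also fails if it takes over 58 s, if anything falls off the work surface, if the arm or the gripper's body presses on something with over 40 N, if the wrist force passes 120 N, or if a joint passes its speed limit or range.

## Working session

There is one attempt and no reset: what is moved stays moved. The work goes in short steps, Python scripts to look and compute and a tool call to move; the robot and the scene stay as the last step left them, time stands still between calls to the robot, and variables do not carry over. Pictures are saved under pics/ and viewed, about 8 in all and at most 12, crops included, and the job is handed in when it is done.

Besides the shell and the picture viewer there is one more tool, called after "Call:" as name([rows], argument=value, ...), one row to a line, values as JSON. carry_out: Moves the arm, as the interface text tells. Its arguments: {"type":"object","properties":{"targets":{"type":"array","items":{"type":"array","items":{"type":"number"}}},"force":{"type":"number"}},"required":["targets"]}

```bash
mkdir -p pics; ls
cat > h.py <<'E'
import numpy as np, cv2
from scipy.spatial.transform import Rotation as R
from workcell import bot
np.set_printoptions(precision=4,suppress=True)
def save(f,n): cv2.imwrite('pics/'+n,cv2.cvtColor(f,cv2.COLOR_RGB2BGR))
def pose(s=None):
    s=s or bot.observe(); T=np.eye(4); T[:3,:3]=R.from_euler('xyz',s['tool_rot']).as_matrix(); T[:3,3]=s['position']; return T
def cloud(fr,T=None):
    T=fr['cam_to_world'] if T is None else T@fr['T_tool_cam']
    h,w=fr['z_map'].shape; uv=np.indices((h,w))[::-1].reshape(2,-1).T.astype(float)
    K=fr['K']; d=(uv-[K[0,2],K[1,2]])/[K[0,0],K[1,1]]; p=d.copy()
    for _ in range(10): p=d/(1+fr['k1']*(p**2).sum(1,keepdims=True))
    z=fr['z_map'].reshape(-1,1); P=np.hstack([p*z,z])@T[:3,:3].T+T[:3,3]; P[z[:,0]==0]=np.nan
    return P.reshape(h,w,3)
E
python3 - <<'E'
from h import *
s=bot.observe(); print(s)
for n in('top','side'):
    f=bot.grab_frame(n); save(f['color'],n+'0.png'); np.save(n+'0.npy',cloud(f)); print(n,f['k1'],f['cam_to_world'][:3,3])
E
```

```text
pics
{'clock': 0.0, 'qpos': array([-1.4072,  0.522 , -0.0363,  1.6   ,  0.0212,  1.021 , -0.1128]), 'qd': array([ 0.0007, -0.0011, -0.0009, -0.0001, -0.0014,  0.0001,  0.0012]), 'joint_efforts': array([ -0.0015, -92.71  ,   1.9792, -36.9919,   0.0178,   0.0084,
        -0.    ]), 'position': array([0.1448, 0.6077, 0.2307]), 'tool_rot': array([-3.1406,  0.0001,  2.9078]), 'force': array([ 0.0589, -0.0095,  0.8779]), 'moment': array([-0.0071, -0.025 ,  0.0132]), 'grip_width': 0.08538340810027874}
top 0.025598265751938246 [0.3958 0.0117 1.3547]
side 0.004943469167526701 [0.4175 0.8916 0.7241]
```

View pics/top0.png

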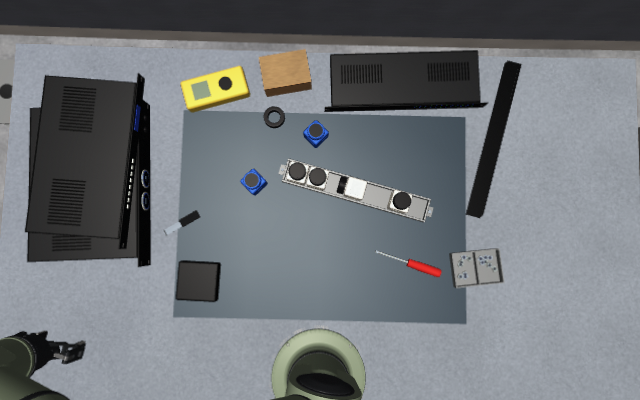

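View pics/side0.png

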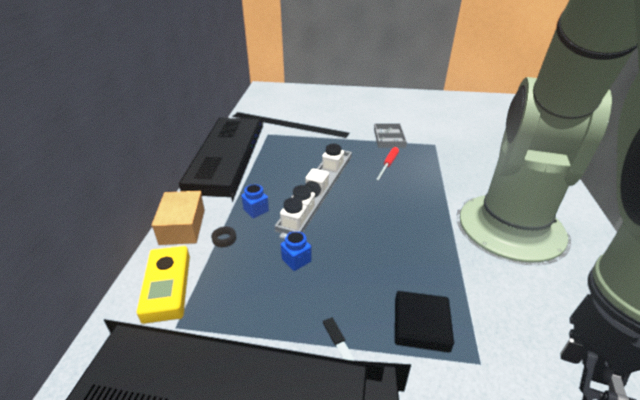

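The top view shows the lane running from (282,168) to (430,210). The tipped white jar is at (352,187), with its black cap at (342,184) towards +y. jar_left is at (317,177), jar_end at (297,171) and jar_right at (401,201). The blue look-alikes, at (253,181) and (316,132), are not meant. The crop below should confirm this.

Run:
```python
from h import *
P=np.load('top0.npy'); im=cv2.imread('pics/top0.png')
cv2.imwrite('pics/crop0.png',cv2.resize(im[145:230,270:440],None,fx=4.5,fy=4.5,interpolation=cv2.INTER_CUBIC))
for n,(u,v) in dict(end=(297,171),left=(317,177),tcap=(342,184),tbody=(354,188),right=(401,201),floor1=(375,194),floor2=(330,182),bench=(350,250)).items():
    print(n,np.nanmedian(P[v-2:v+3,u-2:u+3].reshape(-1,3),0))
# lane axis from walls: points with z .018-.026
roi=P[150:225,275:440].reshape(-1,3); g=im[150:225,275:440].reshape(-1,3)
w=roi[(roi[:,2]>.016)&(roi[:,2]<.027)]
r=cv2.minAreaRect(w[:,:2].astype(np.float32)); print(len(w),r)
for z0,n in((.048,'tall'),):
    t=roi[roi[:,2]>z0]; 
    print(len(t))
m=(g.min(1)>150)&(roi[:,2]>.04); t=roi[m]; 
c=roi[(g.max(1)<70)&(roi[:,2]>.03)]
# in lane frame
b=cv2.boxPoints(r); 
e=b[1]-b[0] if np.linalg.norm(b[1]-b[0])>np.linalg.norm(b[2]-b[1]) else b[2]-b[1]
e=e/np.linalg.norm(e); e=e*np.sign(e[1]); ex=np.array([e[1],-e[0]]); o=np.array(r[0])
print('ydir',e,'angle of lane x',np.degrees(np.arctan2(ex[1],ex[0])))
for n,q in(('white',t),('black',c)):
    y=(q[:,:2]-o)@e; x=(q[:,:2]-o)@ex
    h=np.arange(-.24,.24,.005)
    for a in h:
        k=(y>=a)&(y<a+.005)
        if k.sum()>3: print(n,'%.3f'%a,k.sum(),'x %.3f %.3f z %.4f'%(x[k].min(),x[k].max(),np.median(q[k,2])))
```

```text
end [0.5882 0.0754 0.0831]
left [0.5717 0.0182 0.0836]
tcap [ 0.5566 -0.0544  0.0587]
tbody [ 0.5458 -0.0891  0.0618]
right [ 0.5091 -0.2205  0.0835]
floor1 [ 0.5356 -0.1575  0.0036]
floor2 [ 0.5685 -0.0208  0.0047]
bench [ 0.3663 -0.085   0.0023]
673 ((0.5457354187965393, -0.09750333428382874), (0.4422571659088135, 0.07301108539104462), 75.37664031982422)
1600
ydir [0.2525 0.9676] angle of lane x -14.623363
white -0.160 8 x -0.024 0.024 z 0.0572
white -0.155 11 x -0.027 0.026 z 0.0595
white -0.150 6 x -0.027 0.019 z 0.0600
white -0.125 4 x -0.027 0.026 z 0.0604
white -0.120 7 x -0.028 0.025 z 0.0587
white -0.115 13 x -0.027 0.027 z 0.0588
white -0.110 26 x -0.027 0.025 z 0.0602
white -0.105 11 x -0.021 0.015 z 0.0592
white -0.025 19 x -0.024 0.025 z 0.0601
white -0.020 32 x -0.025 0.027 z 0.0602
white -0.015 32 x -0.027 0.028 z 0.0613
white -0.010 34 x -0.025 0.027 z 0.0616
white -0.005 32 x -0.026 0.025 z 0.0611
white 0.000 35 x -0.027 0.027 z 0.0617
white 0.005 30 x -0.026 0.026 z 0.0611
white 0.010 34 x -0.027 0.028 z 0.0610
white 0.015 33 x -0.026 0.026 z 0.0606
white 0.020 31 x
[... 1299 characters left out ...]
.011 z 0.0802
black 0.100 12 x -0.021 0.015 z 0.0821
black 0.105 7 x -0.024 0.018 z 0.0804
black 0.110 8 x -0.025 0.022 z 0.0829
black 0.115 6 x -0.025 0.021 z 0.0797
black 0.120 9 x -0.025 0.023 z 0.0823
black 0.125 7 x -0.024 0.021 z 0.0814
black 0.130 4 x -0.022 0.017 z 0.0823
black 0.135 12 x -0.019 0.012 z 0.0828
black 0.140 4 x -0.010 0.002 z 0.0819
black 0.155 14 x -0.018 0.005 z 0.0821
black 0.160 8 x -0.022 0.014 z 0.0811
black 0.165 9 x -0.024 0.017 z 0.0821
black 0.170 6 x -0.026 0.021 z 0.0824
black 0.175 6 x -0.026 0.023 z 0.0831
black 0.180 5 x -0.025 0.020 z 0.0825
black 0.190 7 x -0.023 0.018 z 0.0822
black 0.195 7 x -0.015 0.010 z 0.0830
black 0.200 5 x -0.006 0.006 z 0.0831
```

View pics/crop0.png

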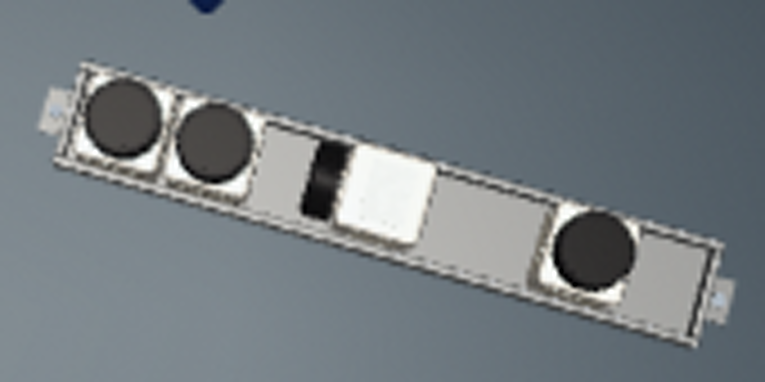

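The crop confirms the layout. The tipped jar's body is the white square at crop (385,195), with its cap on the left at (322,178). jar_left is at (213,143), jar_end at (123,117) and jar_right at (593,250). Next I swing over to the lane and check the camera mount.

Call:
carry_out([
  [-40,-3,0,0,0,0.65,0],
  [-40,-3,0,0,0,0.65,0],
  [-40,-3,0,0,0,0.65,0],
  [-40,-3,0,0,0,0.65,0],
  [-40,-3,0,0,0,0.65,0],
])

```text
clock: 0.52
position: [0.3266, 0.521, 0.231]
tool_rot: [-3.141, 0.0, 2.564]
force: [0.4, 0.6, 0.1]
grip_width: 0.0854
```

Run:
```python
from h import *
s=bot.observe(); print(s['qpos'],s['position'],s['tool_rot'],s['clock'])
print(bot.grab_frame('wrist')['T_tool_cam'])
```

```text
[-1.1587  0.5072  0.0751  1.632  -0.0432  1.0044 -0.0765] [0.3266 0.521  0.231 ] [-3.1413  0.0001  2.5642] 0.5167
[[ 0.0005 -0.9539 -0.3002  0.0761]
 [ 1.      0.0004  0.0004 -0.0003]
 [-0.0003 -0.3002  0.9539 -0.144 ]
 [ 0.      0.      0.      1.    ]]
```

Call:
carry_out([
  [-40,-3,0,0,0,0.65,0],
  [-40,-3,0,0,0,0.65,0],
  [-40,-3,0,0,0,0.65,0],
  [-40,-3,0,0,0,0.65,0],
  [-40,-3,0,0,0,0.65,0],
])

```text
clock: 0.98
position: [0.4672, 0.3796, 0.231]
tool_rot: [-3.141, 0.0, 2.224]
force: [0.6, 1.6, 0.1]
grip_width: 0.0854
```

Call:
carry_out([
  [-40,-3,0,0,0,0.65,0],
  [-40,-3,0,0,0,0.65,0],
  [-40,-3,0,0,0,0.65,0],
  [-40,-3,0,0,0,0.65,0],
  [-40,-3,0,0,0,0.65,0],
])

```text
clock: 1.4
position: [0.5527, 0.1992, 0.231]
tool_rot: [-3.141, 0.0, 1.884]
force: [0.9, -0.0, 0.5]
grip_width: 0.0853
```

Call:
carry_out([
  [-40,-3,0,0,0,0.65,0],
  [-40,-3,0,0,0,0.65,0],
  [-40,-3,0,0,0,0.65,0],
  [-30,-3,0,0,0,0.65,0],
  [0,0,0,0,0,0,0],
])

```text
clock: 1.82
position: [0.5731, 0.0453, 0.2315]
tool_rot: [-3.141, 0.003, 1.603]
force: [-1.0, -0.8, 0.8]
grip_width: 0.0855
```

```bash
cat >> h.py <<'E'
# lane frame: origin at bench level, x across, y along
import os, json
if os.path.exists('lane.json'):
    L=json.load(open('lane.json')); a=np.radians(L['ang']); LO=np.array(L['o']+[0.])
    LR=np.array([[np.cos(a),-np.sin(a),0],[np.sin(a),np.cos(a),0],[0,0,1]])
    def tolane(p): return (np.asarray(p)-LO)@LR
    def report():
        s=bot.observe(); T=pose(s); g=T[:3,3]-.019*T[:3,2]
        print('t',round(s['clock'],2),'q',s['qpos'],'F',s['force'],'w',s['grip_width'])
        print('tcp lane',tolane(T[:3,3]),'grasp lane',tolane(g)); print('tool axes in lane (cols)\n',LR.T@T[:3,:3])
E
echo '{"ang":-14.62,"o":[0.5457,-0.0975]}' > lane.json
python3 - <<'E'
from h import *
report(); T=pose(); f=bot.grab_frame('wrist'); save(f['color'],'wrist1.png'); Q=tolane(cloud(f,T)); np.save('wrist1.npy',Q)
print(np.nanmedian(Q[:,:,2]))
k=Q.reshape(-1,3); k=k[np.abs(k[:,0])<.06]; k=k[np.abs(k[:,1])<.24]
w=k[(k[:,2]>.019)&(k[:,2]<.025)&(np.abs(k[:,0])>.028)]
for a in np.arange(-.2,.2,.04):
    q=w[(w[:,1]>a)&(w[:,1]<a+.04)]
    if len(q)>5: print('wall y%.2f'%a,len(q),np.percentile(q[q[:,0]<0,0],[2,50,98]) if (q[:,0]<0).any() else '',np.percentile(q[q[:,0]>0,0],[2,50,98]) if (q[:,0]>0).any() else '')
t=k[(k[:,2]>.05)]
h,e=np.histogram(t[:,1],np.arange(-.24,.24,.01))
for c,y in zip(h,e):
    if c>20:
        q=t[(t[:,1]>=y)&(t[:,1]<y+.01)]; print('%.2f'%y,c,np.percentile(q[:,0],[2,98]),'z %.4f'%np.median(q[:,2]), 'ymm',q[:,1].min(),q[:,1].max())
E
```

```text
t 1.82 q [-0.4644  0.469   0.3947  1.7512 -0.21    0.9636  0.0444] F [-1.0345 -0.8456  0.7798] w 0.08546775426438583
tcp lane [-0.0095  0.1451  0.2315] grasp lane [-0.0095  0.1451  0.2505]
tool axes in lane (cols)
 [[-0.2831  0.9591  0.0007]
 [ 0.9591  0.2831 -0.0026]
 [-0.0027 -0.0001 -1.    ]]
0.0024948604168297805
wall y-0.20 17 [-0.0348 -0.0325 -0.0293] 
wall y-0.16 124 [-0.035  -0.0321 -0.0292] 
wall y-0.12 271 [-0.0349 -0.0321 -0.0293] [0.0309 0.0334 0.0366]
wall y-0.08 271 [-0.035  -0.0321 -0.0292] [0.0308 0.0336 0.0367]
wall y-0.04 183 [-0.035  -0.0322 -0.0293] [0.0358 0.0363 0.0369]
wall y0.00 300 [-0.035  -0.0321 -0.0293] [0.0307 0.0341 0.0365]
wall y0.04 390 [-0.0351 -0.0323 -0.0294] [0.0306 0.0333 0.0367]
wall y0.08 260 [-0.0351 -0.0323 -0.0294] [0.0343 0.0355 0.0366]
wall y0.12 369 [-0.0352 -0.0323 -0.0294] [0.0309 0.0345 0.0365]
wall y0.16 379 [-0.0352 -0.0324 -0.0295] [0.0328 0.0349 0.0366]
-0.12 30 [-0.0273 -0.0196] z 0.0599 ymm -0.11995739995132394 -0.11001863093961146
-0.11 156 [-0.0265 -0.0115] z 0.0574 ymm -0.10991964408223796 -0.10308514652029431
-0.03 91 [-0.024
[... 980 characters left out ...]
0.0232] z 0.2518 ymm 0.12000111005866702 0.1299928174232786
0.13 2171 [-0.0592  0.0232] z 0.2583 ymm 0.13000058247616256 0.1399957301677087
0.14 4648 [-0.0595  0.0349] z 0.2836 ymm 0.14000155566028014 0.14999927914274952
0.15 8966 [-0.049   0.0467] z 0.3106 ymm 0.15000044293824186 0.15999705310912665
0.16 9480 [-0.0134  0.0526] z 0.2978 ymm 0.16000369564940356 0.16999947994956685
0.17 7173 [-0.0193  0.0575] z 0.3055 ymm 0.1700000576045946 0.1799857974332468
0.18 807 [-0.0277  0.0226] z 0.0831 ymm 0.18000599644472104 0.18999846589984018
0.19 840 [-0.028   0.0247] z 0.0822 ymm 0.19001675411482405 0.19999907765936092
0.20 500 [-0.0273  0.024 ] z 0.0603 ymm 0.2000019690055902 0.20611024114251003
```

View pics/wrist1.png

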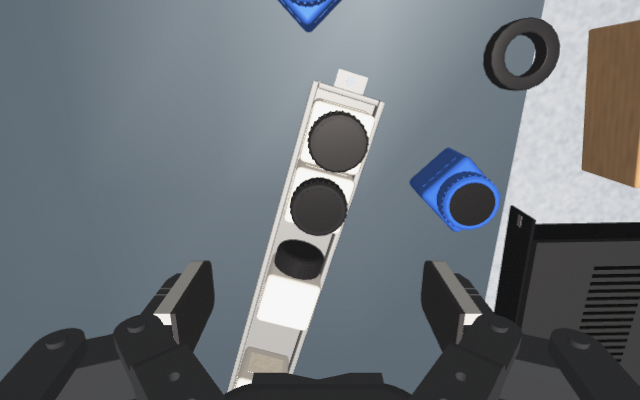

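The wrist view shows the white body at (288,300) with the cap at (298,258) beyond it, then jar_left at (318,205) and jar_end at (337,140). I align above the jar and test in the air whether the final tilt is reachable.

Call:
carry_out([
  [-33,-7,0,0,0,0,0],
  [-33,-7,0,0,0,0,0],
  [-33,-7,0,0,0,0,0],
  [-33,-7,0,0,0,0,0],
  [0,0,0,0,0,0.92,0],
])

```text
clock: 2.28
position: [0.5496, -0.0869, 0.2317]
tool_rot: [3.142, 0.002, 1.516]
force: [-0.5, -2.4, 0.1]
grip_width: 0.0857
```

Call:
carry_out([
  [0,0,0,0,0,0.92,0],
  [0,0,0,0,0,0.9,0],
  [0,0,0,0,1,0,0],
  [0,0,0,0,1,0,0],
  [0,0,0,0,1,0,0],
])

```text
clock: 2.7
position: [0.5519, -0.0787, 0.2319]
tool_rot: [3.139, -0.319, 1.332]
force: [-0.7, 0.7, -0.8]
grip_width: 0.0854
```

Call:
carry_out([
  [0,0,0,0,1,0,0],
  [0,0,0,0,1,0,0],
  [0,0,0,0,1,0,0],
  [0,0,0,0,1,0,0],
  [0,0,0,0,1,0,0],
])

```text
clock: 3.12
position: [0.5516, -0.0805, 0.232]
tool_rot: [3.138, -0.843, 1.331]
force: [-0.3, 0.0, 0.3]
grip_width: 0.0852
```

Call:
carry_out([
  [0,0,0,0,1,0,0],
  [0,0,0,0,1,0,0],
  [0,0,0,0,0,0,0],
])

```text
clock: 3.37
position: [0.55, -0.0819, 0.2286]
tool_rot: [-3.131, -1.054, 1.316]
force: [-0.2, -1.3, -1.6]
grip_width: 0.0857
```

```bash
python3 -c "
from h import *
report()"
```

```text
t 3.37 q [ 0.4822  0.7054  0.0867  1.7902 -1.0612  1.3709  0.9541] F [-0.1526 -1.2579 -1.6156] w 0.0856674358809273
tcp lane [0.0002 0.0162 0.2286] grasp lane [ 0.0004 -0.0003  0.238 ]
tool axes in lane (cols)
 [[-0.0002  0.9999 -0.0107]
 [ 0.4943  0.0094  0.8692]
 [ 0.8693 -0.0051 -0.4943]]
```

Call:
carry_out([
  [0,0,0,0,-1,0,0],
  [0,0,0,0,-1,0,0],
  [0,0,0,0,-1,0,0],
  [0,0,0,0,-1,0,0],
  [0,0,0,0,-1,0,0],
])

```text
clock: 3.78
position: [0.552, -0.0805, 0.2327]
tool_rot: [3.137, -0.517, 1.33]
force: [-0.4, 0.2, 0.6]
grip_width: 0.0856
```

Call:
carry_out([
  [0,0,0,0,-1,0,0],
  [0,0,0,0,-1,0,0],
  [0,0,0,0,-1,0,0],
  [0,0,0,0,-1,0,0],
  [0,0,0,0,-1,0,0],
])

```text
clock: 4.2
position: [0.5525, -0.0797, 0.2333]
tool_rot: [3.135, 0.004, 1.329]
force: [-1.1, -0.2, -1.2]
grip_width: 0.0855
```

Call:
carry_out([
  [0,0,25,0,0,0,0],
  [0,0,40,0,0,0,0],
  [0,0,40,0,0,0,0],
  [0,0,0,0,0,0,0],
])

```text
clock: 4.53
position: [0.5487, -0.0784, 0.1214]
tool_rot: [-3.136, 0.002, 1.331]
force: [-0.9, -0.3, -1.2]
grip_width: 0.0854
```

```bash
python3 -c "
from h import *
report()"
```

```text
t 4.53 q [-0.2464  0.5969  0.3963  1.8938 -0.3328  0.7218  0.1022] F [-0.9436 -0.3026 -1.1621] w 0.08539204198140435
tcp lane [-0.0019  0.0192  0.1214] grasp lane [-0.0018  0.0193  0.1404]
tool axes in lane (cols)
 [[-0.0154  0.9999 -0.0056]
 [ 0.9999  0.0154 -0.0021]
 [-0.002  -0.0056 -1.    ]]
```

Call:
carry_out([
  [-9,3,40,-0.05,0,0.15,0],
  [0,0,35,0,0,0,0],
  [0,0,17,0,0,0,0],
  [0,0,0,0,0,0,0],
], force=30)

```text
clock: 4.87
position: [0.5517, -0.0896, 0.0334]
tool_rot: [3.138, 0.0, 1.313]
force: [-1.6, 0.2, -0.0]
grip_width: 0.0854
```

Call:
carry_out([
  [0,0,0,0,0,0,130],
  [0,0,0,0,0,0,130],
  [0,0,0,0,0,0,130],
  [0,0,0,0,0,0,130],
  [0,0,0,0,0,0,130],
])

```text
clock: 5.28
position: [0.5501, -0.0893, 0.0364]
tool_rot: [3.14, -0.001, 1.312]
force: [-20.2, 5.3, 19.8]
grip_width: 0.0554
```

Call:
carry_out([
  [0,0,0,0,0,0,130],
  [0,0,0,0,0,0,130],
  [0,0,0,0,0,0,130],
])

```text
clock: 5.53
position: [0.5501, -0.0893, 0.0364]
tool_rot: [3.14, -0.001, 1.312]
force: [-19.3, 5.1, 19.9]
grip_width: 0.0556
```

```bash
python3 -c "
from h import *
report()"
```

```text
t 5.53 q [-0.1672  0.7297  0.3155  1.9241 -0.4095  0.5487  0.1675] F [-19.331    5.1224  19.9076] w 0.0556124291067145
tcp lane [0.0022 0.009  0.0364] grasp lane [0.0022 0.009  0.0554]
tool axes in lane (cols)
 [[ 0.0032  1.      0.0016]
 [ 1.     -0.0032  0.0011]
 [ 0.0011  0.0016 -1.    ]]
```

Call:
carry_out([
  [0,-2,-5,0,0,0,130],
  [0,0,0,0,0,0,130],
])

```text
clock: 5.7
position: [0.5499, -0.0893, 0.0414]
tool_rot: [3.136, -0.001, 1.312]
force: [-7.6, 1.3, -0.8]
grip_width: 0.0547
```

```bash
python3 -c "
from h import *
report()"
```

```text
t 5.7 q [-0.1717  0.7199  0.3204  1.9271 -0.4066  0.5518  0.1648] F [-7.5795  1.2952 -0.8317] w 0.054735405024038
tcp lane [0.002  0.009  0.0414] grasp lane [0.0019 0.009  0.0604]
tool axes in lane (cols)
 [[ 0.0032  1.      0.0056]
 [ 1.     -0.0032  0.0007]
 [ 0.0007  0.0056 -1.    ]]
```

Call:
carry_out([
  [0,0,5,0,0,0,130],
  [0,0,0,0,0,0,40],
  [0,0,0,0,0,0,40],
  [0,0,0,0,0,0,40],
])

```text
clock: 6.03
position: [0.5512, -0.0899, 0.0355]
tool_rot: [3.134, -0.0, 1.312]
force: [0.0, -0.9, 0.4]
grip_width: 0.0722
```

Call:
carry_out([
  [0,0,10,0,0,0,40],
  [0,0,0,0,0,0,40],
  [0,0,0,0,0,0,40],
])

```text
clock: 6.28
position: [0.5499, -0.0898, 0.0238]
tool_rot: [3.137, 0.0, 1.312]
force: [-0.4, 0.9, 0.8]
grip_width: 0.0721
```

```bash
python3 -c "
from h import *
report();T=pose(); f=bot.grab_frame('wrist'); save(f['color'],'wrist2.png'); Q=tolane(cloud(f,T)); np.save('wrist2.npy',Q)
k=Q.reshape(-1,3); k=k[(np.abs(k[:,0])<.04)&(k[:,2]<.075)&(k[:,2]>.05)&(k[:,1]>-.03)&(k[:,1]<.08)]
for a in np.arange(-.03,.08,.01):
    q=k[(k[:,1]>a)&(k[:,1]<a+.01)]
    if len(q)>20: print('%.2f'%a,len(q),np.percentile(q[:,0],[1,99]),np.median(q[:,2]),q[:,1].max())
"
```

```text
t 6.28 q [-0.1585  0.7494  0.3027  1.9285 -0.4185  0.5204  0.1747] F [-0.3661  0.879   0.7594] w 0.07214338735356184
tcp lane [0.0022 0.0085 0.0238] grasp lane [0.0021 0.0085 0.0428]
tool axes in lane (cols)
 [[ 0.0038  1.      0.0045]
 [ 1.     -0.0038 -0.0002]
 [-0.0001  0.0045 -1.    ]]
-0.03 42 [-0.0248  0.0305] 0.05984907902436047 -0.020013833241755024
-0.02 2477 [-0.0241  0.0296] 0.06136390893847957 -0.01000139161911837
-0.01 3641 [-0.0334  0.0389] 0.0615215756167643 -6.445874351166715e-06
0.00 4616 [-0.0336  0.0391] 0.06155137495769864 0.009999924946471138
0.01 6151 [-0.0393  0.0396] 0.06156229054310626 0.01999995873742413
0.02 5043 [-0.0241  0.0292] 0.060844491669408016 0.02999938949054353
0.03 3428 [-0.0203  0.026 ] 0.056272374115732236 0.03999024742152791
0.04 3039 [-0.0151  0.0206] 0.05675222351204588 0.04999764495846
0.05 1467 [-0.0144  0.0198] 0.05467586352941835 0.05380390911243842
```

Call:
carry_out([
  [0,0,0,0,0,0,130],
  [0,0,0,0,0,0,130],
  [0,0,0,0,0,0,130],
  [0,0,0,0,0,0,130],
  [0,0,-6,0,0,0,130],
])

```text
clock: 6.75
position: [0.5496, -0.0898, 0.0297]
tool_rot: [3.138, 0.0, 1.312]
force: [-1.1, 0.6, -5.1]
grip_width: 0.0556
```

Call:
carry_out([
  [0,-1,-4,0,0,0,130],
  [-8,0,0,0,0,0,130],
  [-8,0,0,0,0,0,130],
])

```text
clock: 7.0
position: [0.5451, -0.1054, 0.0346]
tool_rot: [3.136, -0.0, 1.313]
force: [-0.7, -0.3, -4.9]
grip_width: 0.0558
```

```bash
python3 -c "
from h import *
report()"
```

```text
t 7.0 q [-0.1354  0.7285  0.3099  1.9334 -0.4079  0.5347  0.1959] F [-0.7072 -0.2729 -4.9461] w 0.05576097072282737
tcp lane [ 0.0014 -0.0077  0.0346] grasp lane [ 0.0013 -0.0077  0.0536]
tool axes in lane (cols)
 [[ 0.0028  1.      0.0059]
 [ 1.     -0.0028  0.    ]
 [ 0.0001  0.0059 -1.    ]]
```

Call:
carry_out([
  [-8,0,0,0,0,0,130],
  [-8,0,0,0,0,0,130],
  [0,0,5,0,0,0,130],
  [0,0,5,0,0,0,130],
  [0,0,0,0,0,0,130],
])

```text
clock: 7.42
position: [0.541, -0.121, 0.0237]
tool_rot: [3.136, 0.0, 1.311]
force: [-0.0, -0.3, -4.4]
grip_width: 0.0555
```

Call:
carry_out([
  [0,0,0,0,0,0,40],
  [0,0,0,0,0,0,40],
  [0,0,0,0,0,0,40],
  [0,0,-5,0,0,0,40],
])

```text
clock: 7.75
position: [0.5406, -0.1201, 0.0287]
tool_rot: [3.137, -0.0, 1.312]
force: [-0.7, 0.5, -0.3]
grip_width: 0.072
```

Call:
carry_out([
  [0,0,0,0,-1,0,40],
  [0,0,0,0,-1,0,40],
  [0,0,0,0,-1,0,40],
  [0,0,0,0,-1,0,40],
  [0,0,0,0,-1,0,40],
])

```text
clock: 8.17
position: [0.5415, -0.1198, 0.0298]
tool_rot: [3.135, 0.492, 1.309]
force: [-0.1, -0.3, -1.8]
grip_width: 0.0718
```

```bash
python3 -c "
from h import *
report()
f=bot.grab_frame('side'); save(cv2.resize(f['color'][100:280,200:430],None,fx=3.4,fy=3.3),'side2.png')"
```

```text
t 8.17 q [-0.6253  0.9726  0.7217  1.8789 -0.2022  0.631  -0.1934] F [-0.1096 -0.2967 -1.7635] w 0.0717888979885537
tcp lane [ 0.0016 -0.0227  0.0298] grasp lane [ 0.0015 -0.0137  0.0465]
tool axes in lane (cols)
 [[ 0.0055  1.      0.0034]
 [ 0.8813 -0.0033 -0.4726]
 [-0.4726  0.0056 -0.8813]]
```

View pics/side2.png

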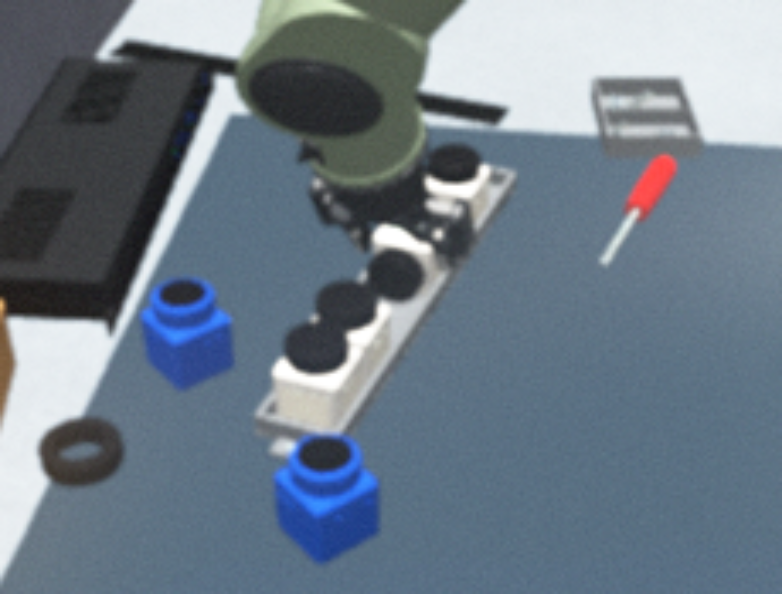

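Side view: the hand is straddling the tipped jar, whose cap is at (395,272), and all three neighbours are standing. Next I grip, lift and rotate it clear of the lane.

Call:
carry_out([
  [1.5,0,2.5,0,0,0,40],
  [0,0,0,0,0,0,150],
  [0,0,0,0,0,0,150],
  [0,0,0,0,0,0,150],
  [0,0,0,0,0,0,150],
], force=50)

```text
clock: 8.63
position: [0.5402, -0.1213, 0.0258]
tool_rot: [3.138, 0.486, 1.307]
force: [-0.3, 0.1, -5.0]
grip_width: 0.0552
```

Call:
carry_out([
  [0,0,0,0,0,0,150],
  [-5,0,-9,0,0,0,150],
  [-12,0,-22,0,0,0,150],
  [-12,0,-22,0,0,0,150],
  [-12,0,-22,0,0,0,150],
])

```text
clock: 9.05
position: [0.5395, -0.1218, 0.1125]
tool_rot: [3.139, 0.488, 1.309]
force: [0.8, 0.1, -4.2]
grip_width: 0.0553
```

Call:
carry_out([
  [-12,0,-22,0,0,0,150],
  [0,0,0,0,0.8,0,150],
  [0,0,0,0,0.8,0,150],
  [0,0,0,0,0.8,0,150],
  [0,0,0,0,0.8,0,150],
])

```text
clock: 9.47
position: [0.5399, -0.1217, 0.1374]
tool_rot: [3.137, 0.149, 1.311]
force: [-0.2, -0.0, -5.2]
grip_width: 0.0553
```

```bash
python3 -c "
from h import *
report()"
```

```text
t 9.47 q [-0.4021  0.6311  0.6207  1.8937 -0.2991  0.7506  0.0883] F [-0.1673 -0.0175 -5.1634] w 0.055277829813670826
tcp lane [ 0.0005 -0.0249  0.1374] grasp lane [ 0.0004 -0.0221  0.1562]
tool axes in lane (cols)
 [[ 0.0045  1.      0.0037]
 [ 0.989  -0.0039 -0.1482]
 [-0.1482  0.0043 -0.989 ]]
```

Call:
carry_out([
  [0,0,0,0,0.9,0,150],
  [0,0,0,0,0.9,0,150],
  [0,0,0,0,0.9,0,150],
  [0,0,0,0,0.9,0,150],
  [0,0,0,0,0.9,0,150],
])

```text
clock: 9.88
position: [0.5399, -0.1226, 0.1376]
tool_rot: [3.136, -0.323, 1.313]
force: [-0.2, 0.2, -5.5]
grip_width: 0.0555
```

Call:
carry_out([
  [0,0,0,0,0.9,0,150],
  [0,0,0,0,0.9,0,150],
  [0,0,0,0,0.9,0,150],
  [0,0,0,0,0.9,0,150],
  [0,0,0,0,0.9,0,150],
])

```text
clock: 10.3
position: [0.5397, -0.1233, 0.1371]
tool_rot: [3.134, -0.793, 1.315]
force: [0.2, 0.0, -5.1]
grip_width: 0.0553
```

Call:
carry_out([
  [0,0,0,0,0.9,0,150],
  [0,0,0,0,0.9,0,150],
  [0,0,0,0,0.9,0,150],
  [0,0,0,0,0,0,150],
])

```text
clock: 10.63
position: [0.538, -0.1243, 0.1336]
tool_rot: [-3.139, -1.076, 1.305]
force: [-1.1, -1.3, -5.4]
grip_width: 0.0555
```

```bash
python3 -c "
from h import *
report()
T=pose(); f=bot.grab_frame('wrist'); save(f['color'],'wrist3.png'); Q=tolane(cloud(f,T)); np.save('wrist3.npy',Q)
f=bot.grab_frame('side'); save(cv2.resize(f['color'][80:260,200:430],None,fx=3.4,fy=3.3),'side3.png')
Q=tolane(cloud(f)); np.save('side3p.npy',Q)
"
```

```text
t 10.63 q [ 0.6312  0.879  -0.0168  1.7576 -1.0181  1.291   1.0736] F [-1.0578 -1.2531 -5.3847] w 0.055461391032031904
tcp lane [-0.0007 -0.0279  0.1336] grasp lane [-0.0008 -0.0446  0.1426]
tool axes in lane (cols)
 [[ 0.0052  1.      0.0068]
 [ 0.4752 -0.0084  0.8798]
 [ 0.8799 -0.0013 -0.4752]]
```

View pics/side3.png

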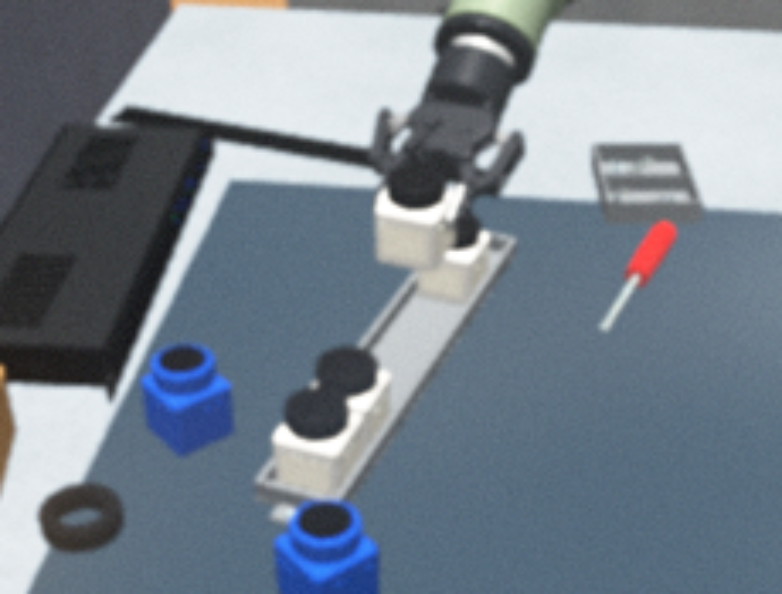

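Side view: the jar is held upright, cap up at (415,185), above the lane. For clearance over jar_right I tilt back about 6.6°, shift towards +y, then descend.

Call:
carry_out([
  [0,0,0,0,-0.55,0,150],
  [0,0,0,0,-0.55,0,150],
  [12,0.4,17,0,0,0,150],
  [12,0.4,17,0,0,0,150],
  [12,0.4,17,0,0,0,150],
])

```text
clock: 11.15
position: [0.5576, -0.0602, 0.1376]
tool_rot: [3.132, -0.953, 1.321]
force: [1.0, 0.5, -5.1]
grip_width: 0.0553
```

Call:
carry_out([
  [12,0.4,17,0,0,0,150],
  [0,0,0,0,0,0,150],
  [-22,0,15,0,0,0,150],
  [-22,0,15,0,0,0,150],
  [0,0,0,0,0,0,150],
])

```text
clock: 11.57
position: [0.5615, -0.0415, 0.0803]
tool_rot: [3.141, -0.954, 1.314]
force: [-1.6, 1.0, -5.1]
grip_width: 0.0551
```

```bash
python3 -c "
from h import *
report()
f=bot.grab_frame('side'); save(cv2.resize(f['color'][80:260,200:430],None,fx=3.4,fy=3.3),'side4.png')
Q=tolane(cloud(f)); np.save('side4p.npy',Q); c=f['color']
k=(c.min(2)>120)&(np.abs(Q[:,:,0])<.035)&(Q[:,:,1]<.09)&(Q[:,:,1]>.0)&(Q[:,:,2]>.03)
q=Q[k]; print(len(q),q.min(0),q.max(0))
"
```

```text
t 11.57 q [ 0.4815  0.8811 -0.053   1.8523 -1.1112  1.0479  1.0945] F [-1.5817  1.0081 -5.0991] w 0.05507343581743512
tcp lane [0.0012 0.0582 0.0803] grasp lane [0.0012 0.0427 0.0913]
tool axes in lane (cols)
 [[ 0.001   1.      0.002 ]
 [ 0.5787 -0.0022  0.8155]
 [ 0.8155  0.0003 -0.5787]]
387 [-0.0349  0.0252  0.0462] [0.0341 0.0837 0.1245]
```

View pics/side4.png

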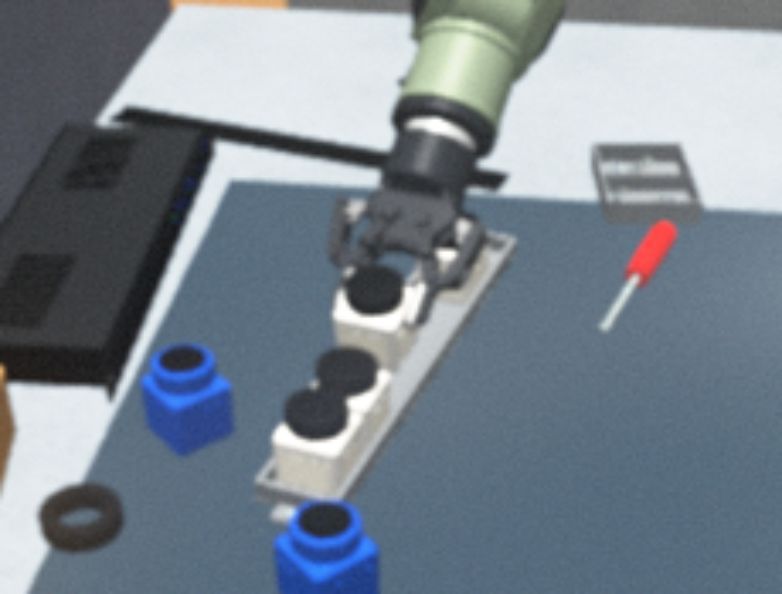

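Call:
carry_out([
  [-15,0,7.5,0,0,0,150],
  [-15,0,7.5,0,0,0,150],
  [0,0,0,0,0,0,150],
])

```text
clock: 11.87
position: [0.5619, -0.0475, 0.0509]
tool_rot: [3.135, -0.957, 1.317]
force: [-1.6, 0.5, -2.3]
grip_width: 0.0553
```

Call:
carry_out([
  [-2.5,0,1.5,0,0,0,150],
  [-2.5,0,1.5,0,0,0,150],
  [0,0,0,0,0,0,150],
])

```text
clock: 12.12
position: [0.5628, -0.0473, 0.0495]
tool_rot: [3.129, -0.962, 1.324]
force: [-13.2, -8.7, 39.8]
grip_width: 0.0555
```

```bash
python3 -c "
from h import *
report()
"
```

```text
t 12.12 q [ 0.4979  0.9432 -0.0606  1.8331 -1.1248  1.0332  1.1472] F [-13.2443  -8.7009  39.8394] w 0.0554733159090236
tcp lane [0.0039 0.0529 0.0495] grasp lane [0.0038 0.0373 0.0604]
tool axes in lane (cols)
 [[-0.0046  1.      0.0063]
 [ 0.5721 -0.0025  0.8202]
 [ 0.8202  0.0073 -0.5721]]
```

Call:
carry_out([
  [2.5,0,-1.5,0,0,0,150],
  [2.5,0,-1.5,0,0,0,150],
  [0,0,0,0,0,0,150],
])

```text
clock: 12.37
position: [0.5622, -0.0474, 0.0516]
tool_rot: [3.133, -0.955, 1.319]
force: [0.1, 0.1, -4.5]
grip_width: 0.0553
```

```bash
python3 -c "
from h import *
report()
T=pose(); f=bot.grab_frame('wrist'); Q=tolane(cloud(f,T)); np.save('wrist5.npy',Q); A=f['color']
g=bot.grab_frame('top'); B=g['color'][150:225,290:430]; P=tolane(cloud(g)); np.save('top5.npy',P); np.save('top5c.npy',g['color'])
s=bot.grab_frame('side'); S=s['color'][130:240,260:370]; np.save('side5.npy',tolane(cloud(s))); np.save('side5c.npy',s['color'])
out=np.zeros((600,800,3),np.uint8); out[:250,:400]=cv2.resize(A,(400,250)); out[:250,400:]=cv2.resize(B,(400,250)) ; out[250:,:350]=cv2.resize(S,(350,350),interpolation=cv2.INTER_CUBIC); out[250:,350:]=cv2.resize(A[0:240,180:480],(450,350))
save(out,'m5.png')
"
```

```text
t 12.37 q [ 0.4953  0.9358 -0.0588  1.8363 -1.1218  1.0302  1.1391] F [ 0.1405  0.064  -4.4519] w 0.05534670026840656
tcp lane [0.0034 0.0527 0.0516] grasp lane [0.0033 0.0371 0.0626]
tool axes in lane (cols)
 [[-0.002   1.      0.0058]
 [ 0.5772 -0.0036  0.8166]
 [ 0.8166  0.005  -0.5772]]
```

View pics/m5.png

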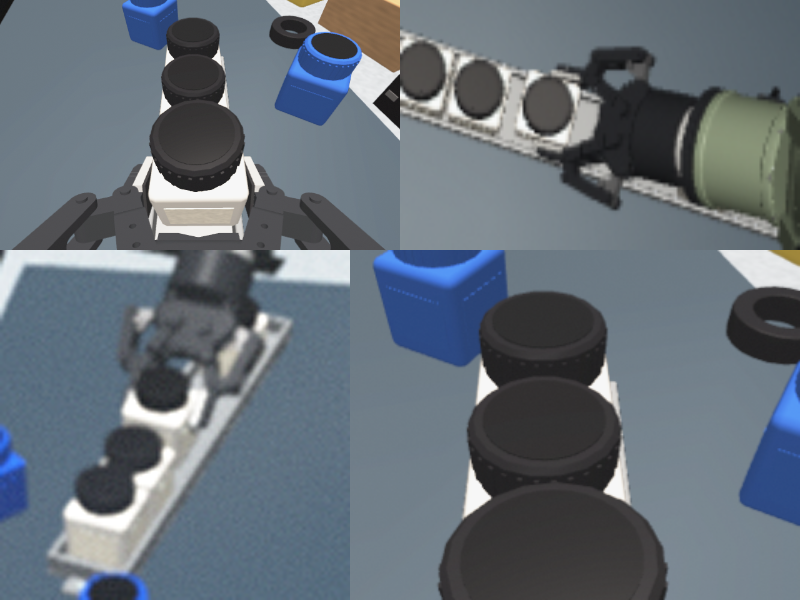

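The montage shows the jar held in the lane next to jar_left, with a gap between them. I measure its offset across the lane and its height.

```bash
python3 -c "
from h import *
P=np.load('top5.npy');C=np.load('top5c.npy')
for y0,y1,n in((-.02,.085,'jar'),(.088,.148,'left'),(.148,.21,'end')):
    base=(np.abs(P[:,:,0])<.045)&(P[:,:,1]>y0)&(P[:,:,1]<y1)
    k=base&(C.max(2)<90)&(P[:,:,2]>.075)&(P[:,:,2]<.112); q=P[k]
    w=base&(C.min(2)>140)&(P[:,:,2]>.05)&(P[:,:,2]<.1); v=P[w]
    print(n,'cap',len(q),np.percentile(q,[1,99],axis=0).ravel(),'zmed',np.median(q[:,2]))
    print('  white',len(v),np.percentile(v,[1,99],axis=0).ravel(),np.median(v[:,2]))
    A=np.c_[q[:,:2],np.ones(len(q))]; 
    m=np.abs(q[:,2]-np.median(q[:,2]))<.008
    print('  slope',np.linalg.lstsq(A[m],q[m,2],rcond=None)[0])
Q=np.load('wrist5.npy')
for y0,y1,n in((.02,.083,'jar'),(.092,.148,'left'),(.15,.21,'end')):
  q=Q.reshape(-1,3); q=q[(np.abs(q[:,0])<.04)&(q[:,1]>y0)&(q[:,1]<y1)&(q[:,2]>.076)&(q[:,2]<.11)]
  print(n,len(q),np.percentile(q,[1,50,99],axis=0))
"
```

```text
jar cap 457 [-0.0426 -0.0144  0.0775  0.0435  0.0707  0.1117] zmed 0.1002832627258281
  white 142 [-0.0308  0.0211  0.0637  0.0365  0.076   0.0905] 0.07716413022205793
  slope [ 0.0323 -0.0142  0.1013]
left cap 226 [-0.024   0.0966  0.0761  0.0215  0.1412  0.0894] zmed 0.08283158211275421
  white 111 [-0.0279  0.091   0.0507  0.0266  0.1465  0.079 ] 0.06020709184906914
  slope [ 0.0249 -0.017   0.0849]
end cap 233 [-0.0254  0.1554  0.0757  0.0204  0.2007  0.0895] zmed 0.08257053478448917
  white 105 [-0.0293  0.1511  0.0535  0.0257  0.2062  0.0782] 0.060626800701865546
  slope [ 0.006  -0.0121  0.0848]
jar 24424 [[-0.0304  0.0203  0.0771]
 [ 0.0033  0.0332  0.1017]
 [ 0.0363  0.0675  0.1041]]
left 6128 [[-0.0231  0.0925  0.0767]
 [ 0.0002  0.1103  0.0833]
 [ 0.0236  0.1377  0.0844]]
end 3802 [[-0.0244  0.1523  0.0763]
 [-0.0009  0.1686  0.0833]
 [ 0.0228  0.1978  0.0844]]
```

The jar's cap top is 17.5 mm above its neighbours' and its x is +3 mm, so it was resting on the +x wall top. It is level. I shift it in -x and descend again.

Call:
carry_out([
  [2.4,-3,-1.8,0,0,0,150],
  [0,0,0,0,0,0,150],
  [0,0,0,0,0,0,150],
])

```text
clock: 12.77
position: [0.5582, -0.0465, 0.0524]
tool_rot: [3.138, -0.957, 1.314]
force: [0.4, -0.3, -4.7]
grip_width: 0.0551
```

```bash
python3 -c "
from h import *
report()
"
```

```text
t 12.77 q [ 0.4978  0.9326 -0.0594  1.8456 -1.1223  1.0297  1.1423] F [ 0.4066 -0.337  -4.743 ] w 0.05512316566260655
tcp lane [-0.0008  0.0525  0.0524] grasp lane [-0.0009  0.037   0.0634]
tool axes in lane (cols)
 [[ 0.0008  1.      0.0044]
 [ 0.5761 -0.0041  0.8174]
 [ 0.8174  0.0019 -0.5761]]
```

Call:
carry_out([
  [-4,1.2,2.8,0,0,0,150],
  [-4,0,2.8,0,0,0,150],
  [0,0,0,0,0,0,150],
])

```text
clock: 13.02
position: [0.5593, -0.0467, 0.0415]
tool_rot: [3.14, -0.957, 1.313]
force: [-0.4, -0.1, -4.8]
grip_width: 0.0552
```

```bash
python3 -c "
from h import *
report()
"
```

```text
t 13.02 q [ 0.4992  0.9536 -0.0621  1.8379 -1.1268  1.0222  1.1541] F [-0.3846 -0.0668 -4.7932] w 0.05517324840038643
tcp lane [0.0004 0.0526 0.0415] grasp lane [0.0003 0.037  0.0524]
tool axes in lane (cols)
 [[ 0.0016  1.      0.0041]
 [ 0.5759 -0.0042  0.8175]
 [ 0.8175  0.0011 -0.5759]]
```

In the lane with no contact. About 7 mm remains to the floor.

Call:
carry_out([
  [-2.5,0,1.7,0,0,0,150],
  [-1.6,0,1.2,0,0,0,150],
  [0,0,0,0,0,0,150],
])

```text
clock: 13.27
position: [0.5595, -0.0468, 0.0372]
tool_rot: [3.139, -0.957, 1.314]
force: [-0.8, 0.7, -5.4]
grip_width: 0.0555
```

Call:
carry_out([
  [-1.2,0,0.9,0,0,0,150],
  [0,0,0,0,0,0,150],
])

```text
clock: 13.43
position: [0.5596, -0.0467, 0.0361]
tool_rot: [3.138, -0.957, 1.315]
force: [-2.3, 0.9, -5.7]
grip_width: 0.0556
```

```bash
python3 -c "
from h import *
report()
"
```

```text
t 13.43 q [ 0.5005  0.9637 -0.0641  1.8352 -1.1296  1.0176  1.1623] F [-2.304   0.9444 -5.7477] w 0.05557983293302669
tcp lane [0.0006 0.0526 0.0361] grasp lane [0.0005 0.0371 0.047 ]
tool axes in lane (cols)
 [[ 0.0006  1.      0.0044]
 [ 0.5758 -0.004   0.8176]
 [ 0.8176  0.0021 -0.5758]]
```

Call:
carry_out([
  [-1.2,0,0.9,0,0,0,150],
  [0,0,0,0,0,0,150],
])

```text
clock: 13.6
position: [0.5596, -0.0466, 0.0347]
tool_rot: [3.138, -0.957, 1.315]
force: [-2.8, 2.2, -4.5]
grip_width: 0.0553
```

Call:
carry_out([
  [-1,0,0.7,0,0,0,150],
  [0,0,0,0,0,0,150],
])

```text
clock: 13.77
position: [0.5598, -0.0468, 0.0339]
tool_rot: [3.137, -0.958, 1.315]
force: [-3.7, -0.8, 1.8]
grip_width: 0.0553
```

Call:
carry_out([
  [0,0,0,0,0,0,30],
  [0,0,0,0,0,0,30],
  [0,0,0,0,0,0,30],
  [0,0,0,0,0,0,30],
])

```text
clock: 14.1
position: [0.56, -0.0468, 0.0337]
tool_rot: [3.137, -0.957, 1.315]
force: [0.3, -0.5, 0.3]
grip_width: 0.0754
```

```bash
python3 -c "
from h import *
report()
T=pose(); f=bot.grab_frame('wrist'); Q=tolane(cloud(f,T)).reshape(-1,3)
for y0,y1,n in((.01,.086,'jar'),(.092,.148,'left')):
  q=Q[(np.abs(Q[:,0])<.035)&(Q[:,1]>y0)&(Q[:,1]<y1)&(Q[:,2]>.078)&(Q[:,2]<.11)]
  print(n,len(q),np.percentile(q,[1,50,99],axis=0)); print(np.linalg.lstsq(np.c_[q[:,:2],np.ones(len(q))],q[:,2],rcond=None)[0])
"
```

```text
t 14.1 q [ 0.501   0.9682 -0.065   1.8336 -1.1312  1.0153  1.1657] F [ 0.3233 -0.476   0.3335] w 0.07541260134633411
tcp lane [0.0011 0.0527 0.0337] grasp lane [0.001  0.0371 0.0446]
tool axes in lane (cols)
 [[ 0.0001  1.      0.0052]
 [ 0.5759 -0.0043  0.8175]
 [ 0.8175  0.0029 -0.5759]]
jar 16243 [[-0.0211  0.02    0.0787]
 [ 0.0021  0.0391  0.0839]
 [ 0.0251  0.0656  0.0852]]
[0.0019 0.0354 0.0822]
left 6580 [[-0.0229  0.0925  0.0783]
 [ 0.0003  0.1101  0.0833]
 [ 0.0232  0.1379  0.0844]]
[-0.0007  0.0497  0.0773]
```

The jar stands at the same height as its neighbour. I retreat straight up and return the tool to vertical.

Call:
carry_out([
  [12,0,-8.5,0,0,0,30],
  [30,0,-21,0,0,0,30],
  [30,0,-21,0,0,0,30],
  [30,0,-21,0,0,0,30],
  [0,0,0,0,-0.9,0,0],
])

```text
clock: 14.57
position: [0.5602, -0.049, 0.1617]
tool_rot: [3.134, -0.864, 1.313]
force: [1.0, -0.8, -1.2]
grip_width: 0.0847
```

Call:
carry_out([
  [0,0,0,0,-0.9,0,0],
  [0,0,0,0,-0.9,0,0],
  [0,0,0,0,-0.9,0,0],
  [0,0,0,0,-0.9,0,0],
  [0,0,0,0,-0.9,0,0],
])

```text
clock: 14.98
position: [0.56, -0.0468, 0.159]
tool_rot: [3.136, -0.388, 1.312]
force: [-0.5, 0.7, -0.9]
grip_width: 0.0853
```

Call:
carry_out([
  [0,0,0,0,-0.9,0,0],
  [0,0,0,0,-0.9,0,0],
  [0,0,0,0,-0.9,0,0],
  [0,0,0,0,-0.9,0,0],
  [0,0,0,0,-0.15,0,0],
])

```text
clock: 15.4
position: [0.5604, -0.0424, 0.1582]
tool_rot: [3.138, 0.005, 1.318]
force: [0.3, 1.7, -0.2]
grip_width: 0.0851
```

```bash
python3 -c "
from h import *
report()
T=pose(); f=bot.grab_frame('wrist'); save(f['color'],'wrist6.png'); Q=tolane(cloud(f,T)); np.save('wrist6.npy',Q);C=f['color'];np.save('wrist6c.npy',C)
for y0,y1,n in((.0,.086,'jar'),(.092,.148,'left')):
  b=(np.abs(Q[:,:,0])<.035)&(Q[:,:,1]>y0)&(Q[:,:,1]<y1)
  q=Q[b&(Q[:,:,2]>.078)&(Q[:,:,2]<.1)]
  print(n,len(q),np.percentile(q,[1,50,99],axis=0))
  q=Q[b&(Q[:,:,2]>.053)&(Q[:,:,2]<.066)&(C.min(2)>130)]
  print(' shoulder',len(q),np.percentile(q,[1,50,99],axis=0))
"
```

```text
t 15.4 q [-0.364   0.5599  0.4683  1.8574 -0.3326  0.8003  0.0236] F [ 0.2913  1.6756 -0.2068] w 0.08513171269731351
tcp lane [0.0003 0.057  0.1582] grasp lane [0.0003 0.0571 0.1772]
tool axes in lane (cols)
 [[-0.0022  1.      0.0031]
 [ 1.      0.0023 -0.0051]
 [-0.0051  0.0031 -1.    ]]
jar 4252 [[-0.021   0.0227  0.0788]
 [ 0.0024  0.0472  0.0837]
 [ 0.0256  0.0692  0.0853]]
 shoulder 1474 [[-0.0254  0.0198  0.0538]
 [ 0.0011  0.0678  0.0602]
 [ 0.0301  0.0732  0.0646]]
left 5542 [[-0.0229  0.0945  0.0792]
 [ 0.0003  0.1183  0.0831]
 [ 0.0235  0.1406  0.0848]]
 shoulder 1573 [[-0.0275  0.0921  0.0559]
 [ 0.0028  0.1369  0.0603]
 [ 0.028   0.1456  0.0625]]
```

View pics/wrist6.png

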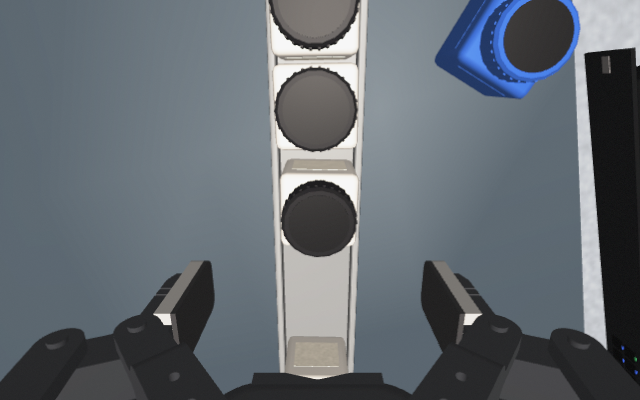

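Wrist view: the jar is upright at (318,217) in the lane, with jar_left at (316,108) and a clear gap. Next I pre-rotate the jaws about -28° and go down to the cap.

Call:
carry_out([
  [-11,2,20,0,0,0,0],
  [0,0,10,0,0,0.94,0],
  [0,0,10,0,0,0.94,0],
  [0,0,10,0,0,0.94,0],
  [0,0,10,0,0,0.94,0],
], force=70)

```text
clock: 15.87
position: [0.5584, -0.0589, 0.0975]
tool_rot: [3.14, -0.002, 0.911]
force: [-0.4, 0.5, 0.2]
grip_width: 0.0855
```

Call:
carry_out([
  [0,0,10,0,0,0.94,0],
  [0,0,0,0,0,0,0],
  [0,0,0,0,0,0,0],
])

```text
clock: 16.12
position: [0.5583, -0.0587, 0.0879]
tool_rot: [3.14, -0.0, 0.821]
force: [0.2, -0.7, -0.3]
grip_width: 0.0856
```

```bash
python3 -c "
from h import *
report()
print(bot.observe()['moment'])
"
```

```text
t 16.12 q [-0.3658  0.691   0.5275  1.9033 -0.529   0.6874 -0.27  ] F [ 0.242  -0.7285 -0.3339] w 0.08562886411421122
tcp lane [0.0024 0.0407 0.0879] grasp lane [0.0023 0.0408 0.1069]
tool axes in lane (cols)
 [[ 0.4751  0.88    0.0013]
 [ 0.88   -0.4751 -0.0004]
 [ 0.0003  0.0013 -1.    ]]
[-0.017   0.0035 -0.0495]
```

Call:
carry_out([
  [4.4,-2.4,10,0,0,0,0],
  [0,0,10,0,0,0,0],
  [0,0,5,0,0,0,0],
  [0,0,0,0,0,0,0],
])

```text
clock: 16.45
position: [0.5594, -0.0529, 0.0619]
tool_rot: [3.14, 0.001, 0.82]
force: [-0.3, -0.2, 0.2]
grip_width: 0.0851
```

```bash
python3 -c "
from h import *
report()
T=pose(); f=bot.grab_frame('wrist'); Q=tolane(cloud(f,T)); 
b=(np.abs(Q[:,:,0])<.035)&(Q[:,:,1]>.01)&(Q[:,:,1]<.086)&(Q[:,:,2]>.079)&(Q[:,:,2]<.09)
print(b.sum(),np.percentile(Q[b],[0.5,50,99.5],axis=0))
"
```

```text
t 16.45 q [-0.354   0.73    0.4952  1.9102 -0.5568  0.6402 -0.259 ] F [-0.3113 -0.2471  0.1702] w 0.08512754787786872
tcp lane [0.002  0.0467 0.0619] grasp lane [0.002  0.0467 0.0809]
tool axes in lane (cols)
 [[ 0.4753  0.8798  0.0008]
 [ 0.8798 -0.4753 -0.0012]
 [-0.0006  0.0012 -1.    ]]
11597 [[-0.0344  0.0223  0.0793]
 [ 0.0031  0.0485  0.0838]
 [ 0.0266  0.0782  0.0886]]
```

Call:
carry_out([
  [0,0,0,0,0,0,180],
  [0,0,0,0,0,0,180],
  [0,0,0,0,0,0,180],
  [0,0,0,0,0,0,180],
  [0,0,0,0,0,0,180],
])

```text
clock: 16.92
position: [0.5602, -0.0527, 0.0638]
tool_rot: [3.139, -0.001, 0.82]
force: [-3.0, 2.1, 11.0]
grip_width: 0.0481
```

```bash
python3 -c "
from h import *
report();print(bot.observe()['moment'])
"
```

```text
t 16.92 q [-0.3555  0.7273  0.4973  1.9094 -0.5562  0.642  -0.2605] F [-2.9732  2.0839 11.049 ] w 0.04809271832441998
tcp lane [0.0027 0.047  0.0638] grasp lane [0.0027 0.047  0.0828]
tool axes in lane (cols)
 [[ 0.476   0.8794  0.0026]
 [ 0.8795 -0.476  -0.0005]
 [ 0.0008  0.0026 -1.    ]]
[ 0.2373  0.7319 -0.0382]
```

Call:
carry_out([
  [0,0,-1,0,0,-0.5,180],
  [0,0,0,0,0,-0.5,180],
  [0,0,0,0,0,-0.5,180],
  [0,0,0,0,0,-0.5,180],
  [0,0,0,0,0,-0.5,180],
], force=90)

```text
clock: 17.33
position: [0.5593, -0.053, 0.0643]
tool_rot: [3.14, 0.001, 1.083]
force: [-5.5, 0.4, 5.9]
grip_width: 0.0472
```

```bash
python3 -c "
from h import *
report();print(bot.observe()['moment'])
"
```

```text
t 17.33 q [-0.3107  0.7085  0.4293  1.9078 -0.4777  0.6263 -0.0669] F [-5.542   0.401   5.9352] w 0.04718359562676556
tcp lane [0.002  0.0465 0.0643] grasp lane [0.0019 0.0465 0.0833]
tool axes in lane (cols)
 [[ 0.2304  0.9731  0.0012]
 [ 0.9731 -0.2304 -0.0012]
 [-0.0009  0.0014 -1.    ]]
[-0.0984  1.2709 -0.435 ]
```

Call:
carry_out([
  [0,0,0,0,0,-0.5,180],
  [0,0,0,0,0,-0.5,180],
  [0,0,0,0,0,-0.5,180],
  [0,0,0,0,0,-0.5,180],
  [0,0,0,0,0,-0.5,180],
])

```text
clock: 17.75
position: [0.5593, -0.0527, 0.0643]
tool_rot: [3.141, 0.001, 1.345]
force: [-6.5, 1.5, 7.3]
grip_width: 0.0472
```

```bash
python3 -c "
from h import *
report();print(bot.observe()['moment'])
T=pose(); f=bot.grab_frame('wrist'); C=f['color'];Q=tolane(cloud(f,T)); save(C[120:400,170:470],'w7.png')
b=(np.abs(Q[:,:,0])<.035)&(Q[:,:,1]>.01)&(Q[:,:,1]<.086)&(Q[:,:,2]>.078)&(Q[:,:,2]<.09)&(C.max(2)<80)
print(b.sum(),np.percentile(Q[b],[0.5,50,99.5],axis=0))
"
```

```text
t 17.75 q [-0.2643  0.6933  0.3597  1.9053 -0.4     0.6127  0.1244] F [-6.5056  1.5203  7.2899] w 0.047166634217041065
tcp lane [0.0019 0.0468 0.0643] grasp lane [0.0018 0.0468 0.0833]
tool axes in lane (cols)
 [[-0.0294  0.9996  0.0009]
 [ 0.9996  0.0294 -0.0009]
 [-0.0009  0.0009 -1.    ]]
[ 0.4048  1.39   -0.4395]
11468 [[-0.033   0.0224  0.0784]
 [ 0.0022  0.0486  0.0839]
 [ 0.0266  0.0691  0.0892]]
```

Call:
carry_out([
  [0,0,0,0,0,-0.5,180],
  [0,0,0,0,0,-0.5,180],
  [0,0,0,0,0,-0.5,180],
  [0,0,0,0,0,-0.5,180],
])

```text
clock: 18.13
position: [0.559, -0.0528, 0.0643]
tool_rot: [3.142, 0.001, 1.554]
force: [-8.4, 0.5, 8.7]
grip_width: 0.0475
```

```bash
python3 -c "
from h import *
s=bot.observe();print(s['moment'],s['force'],s['position'],s['tool_rot'],s['grip_width'])
"
```

```text
[ 0.282   1.8012 -0.4065] [-8.4236  0.5485  8.6952] [ 0.559  -0.0528  0.0643] [3.1415 0.0012 1.5544] 0.04751535530033261
```

Call:
carry_out([
  [0,0,0,0,0,-0.5,180],
])

```text
clock: 18.22
position: [0.559, -0.0529, 0.0644]
tool_rot: [3.142, 0.001, 1.607]
force: [-8.8, 0.9, 9.5]
grip_width: 0.0473
```

```bash
python3 -c "
from h import *
s=bot.observe();print(s['moment'],s['force'],s['position'],s['tool_rot'],s['grip_width'])
"
```

```text
[ 0.3104  1.8822 -0.4008] [-8.8377  0.855   9.4846] [ 0.559  -0.0529  0.0644] [3.1415 0.0012 1.6067] 0.04730487856010263
```

Call:
carry_out([
  [0,0,0,0,0,-0.5,180],
])

```text
clock: 18.3
position: [0.559, -0.0528, 0.0644]
tool_rot: [-3.142, 0.001, 1.659]
force: [-8.8, 1.8, 11.0]
grip_width: 0.0476
```

```bash
python3 -c "
from h import *
s=bot.observe();print(s['moment'],s['force'],s['position'],s['tool_rot'],s['grip_width'])
"
```

```text
[ 0.4174  1.9233 -0.4216] [-8.8295  1.7544 11.0358] [ 0.559  -0.0528  0.0644] [-3.1416  0.0011  1.6591] 0.04755239339914131
```

Call:
carry_out([
  [0,0,0,0,0,-0.4,180],
])

```text
clock: 18.38
position: [0.559, -0.0528, 0.0645]
tool_rot: [3.142, 0.001, 1.701]
force: [-9.9, 2.4, 13.1]
grip_width: 0.0472
```

```bash
python3 -c "
from h import *
s=bot.observe();print(s['moment'],s['force'],s['position'],s['tool_rot'],s['grip_width'])
"
```

```text
[ 0.4342  2.115  -0.3883] [-9.8963  2.45   13.1182] [ 0.559  -0.0528  0.0645] [3.1416 0.0011 1.7013] 0.047234126026965445
```

Call:
carry_out([
  [0,0,0,0,0,-0.4,180],
])

```text
clock: 18.47
position: [0.5589, -0.0528, 0.0645]
tool_rot: [-3.141, 0.001, 1.742]
force: [-11.1, 2.2, 14.4]
grip_width: 0.0475
```

```bash
python3 -c "
from h import *
s=bot.observe();print(s['moment'],s['force'],s['position'],s['tool_rot'],s['grip_width'])
"
```

```text
[ 0.3602  2.3262 -0.4656] [-11.0899   2.1979  14.4264] [ 0.5589 -0.0528  0.0645] [-3.1414  0.0011  1.7424] 0.04750311159608603
```

Call:
carry_out([
  [0,0,0,0,0,-0.4,180],
])

```text
clock: 18.55
position: [0.5589, -0.0528, 0.0645]
tool_rot: [-3.141, 0.001, 1.784]
force: [-11.9, 2.4, 16.4]
grip_width: 0.0472
```

```bash
python3 -c "
from h import *
s=bot.observe();print(s['moment'],s['force'],s['position'],s['tool_rot'],s['grip_width'])
"
```

```text
[ 0.3258  2.4804 -0.4136] [-11.919   2.36   16.368] [ 0.5589 -0.0528  0.0645] [-3.1412  0.001   1.7843] 0.04718341305720984
```

```bash
python3 -c "
from h import *
f=bot.grab_frame('wrist'); C=f['color']
g=bot.grab_frame('top')['color'][160:215,300:390]
out=np.zeros((600,800,3),np.uint8); out[:400,:640]=C; out[400:,:330]=cv2.resize(g,(330,200),interpolation=cv2.INTER_CUBIC)
A=cv2.imread('pics/w7.png')[:,:,::-1]; out[400:,330:544]=cv2.resize(A,(214,200))
save(out,'w8.png')"
```

```text
(no output)
```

View pics/w8.png

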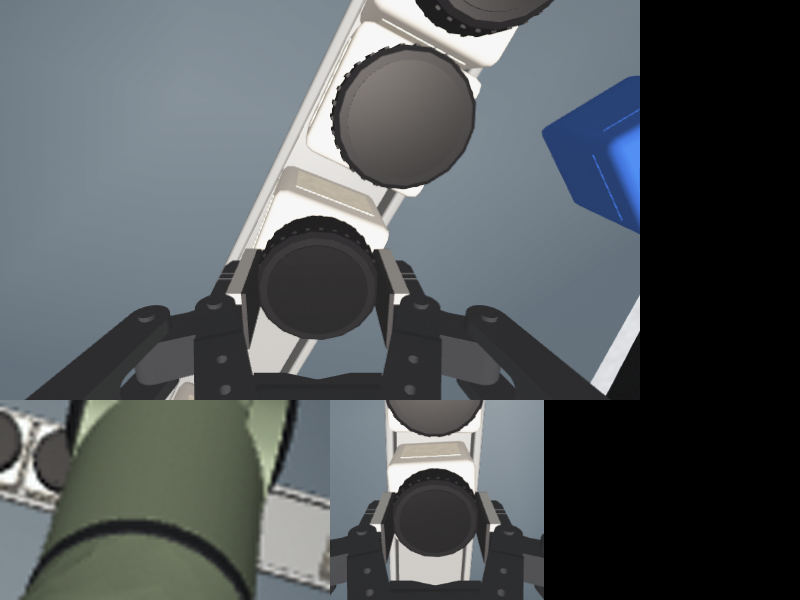

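The cap at (317,285) is gripped, and the jar stays square in the lane. I continue turning in small steps.

Call:
carry_out([
  [0,0,-1,0,0,-0.4,180],
])

```text
clock: 18.73
position: [0.5591, -0.0528, 0.0654]
tool_rot: [-3.142, 0.001, 1.824]
force: [-5.8, 1.4, 4.0]
grip_width: 0.0473
```

```bash
python3 -c "
from h import *
s=bot.observe();print(s['moment'],s['force'],s['position'],s['tool_rot'],s['grip_width'])
"
```

```text
[ 0.394   1.3052 -0.3398] [-5.8341  1.4     4.0168] [ 0.5591 -0.0528  0.0654] [-3.1416  0.0013  1.8237] 0.047314014894151615
```

Call:
carry_out([
  [0,0,0,0,0,-0.4,180],
])

```text
clock: 18.82
position: [0.559, -0.0528, 0.0655]
tool_rot: [-3.141, 0.001, 1.868]
force: [-10.4, 1.4, 16.0]
grip_width: 0.0474
```

```bash
python3 -c "
from h import *
s=bot.observe();print(s['moment'],s['force'],s['position'],s['tool_rot'],s['grip_width'])
"
```

```text
[ 0.2291  2.4501 -0.333 ] [-10.4172   1.4195  15.994 ] [ 0.559  -0.0528  0.0655] [-3.1413  0.0012  1.8679] 0.047445815139508914
```

Call:
carry_out([
  [0,0,0,0,0,-0.4,180],
])

```text
clock: 18.9
position: [0.5589, -0.0528, 0.0656]
tool_rot: [-3.141, 0.001, 1.91]
force: [-9.9, 1.4, 15.4]
grip_width: 0.0471
```

```bash
python3 -c "
from h import *
s=bot.observe();print(s['moment'],s['force'],s['position'],s['tool_rot'],s['grip_width'])
"
```

```text
[ 0.3195  2.4167 -0.2934] [-9.9466  1.4151 15.3705] [ 0.5589 -0.0528  0.0656] [-3.141   0.0012  1.9101] 0.04708992862399608
```

The upward force jumped from 4 to 16 N between 57° and 60° of turn while the torque fell, which matches the cap springing up. I test with a small lift.

Call:
carry_out([
  [0,0,-2,0,0,0,180],
  [0,0,0,0,0,0,180],
  [0,0,0,0,0,0,180],
])

```text
clock: 19.15
position: [0.5597, -0.053, 0.0673]
tool_rot: [3.141, 0.002, 1.908]
force: [-4.8, -0.7, 3.9]
grip_width: 0.0472
```

```bash
python3 -c "
from h import *
s=bot.observe();print(s['moment'],s['force'],s['position'],s['tool_rot'],s['grip_width'])
"
```

```text
[-0.0488  1.1668 -0.0427] [-4.7557 -0.6536  3.9246] [ 0.5597 -0.053   0.0673] [3.1407 0.0022 1.9078] 0.047169314611844
```

Call:
carry_out([
  [0,0,-1.5,0,0,0,180],
  [0,0,0,0,0,0,180],
])

```text
clock: 19.32
position: [0.5602, -0.0529, 0.0687]
tool_rot: [3.14, 0.002, 1.908]
force: [-2.6, 0.4, 1.7]
grip_width: 0.0471
```

```bash
python3 -c "
from h import *
s=bot.observe();print(s['moment'],s['force'],s['position'],s['tool_rot'],s['grip_width'])
"
```

```text
[-0.0585  0.6093 -0.0209] [-2.5609  0.4158  1.7065] [ 0.5602 -0.0529  0.0687] [3.1401 0.0024 1.9082] 0.047061302048606986
```

Torque and pull are both near zero, so the threads have let go. I lift straight up by 30 mm.

Call:
carry_out([
  [0,0,-3,0,0,0,180],
  [0,0,-5,0,0,0,180],
  [0,0,-6,0,0,0,180],
  [0,0,-7,0,0,0,180],
  [0,0,-6,0,0,0,180],
])

```text
clock: 19.73
position: [0.5604, -0.0528, 0.0967]
tool_rot: [3.139, 0.003, 1.908]
force: [0.2, 0.2, -1.0]
grip_width: 0.0475
```

Call:
carry_out([
  [0,0,-3,0,0,0,180],
  [0,0,0,0,0,0,180],
  [0,0,0,0,0,0,180],
  [0,0,0,0,0,0,180],
  [0,0,0,0,0,0,180],
])

```text
clock: 20.15
position: [0.5598, -0.0528, 0.0983]
tool_rot: [3.141, 0.002, 1.908]
force: [0.9, -0.5, -1.6]
grip_width: 0.0472
```

```bash
python3 -c "
from h import *
report();print(bot.observe()['moment'])
T=pose(); f=bot.grab_frame('wrist'); C=f['color'];Q=tolane(cloud(f,T)); np.save('w9.npy',Q)
g=bot.grab_frame('side'); S=g['color'][130:240,260:370]; P=tolane(cloud(g)); np.save('s9.npy',P)
out=np.zeros((600,800,3),np.uint8); out[:250,:400]=cv2.resize(C,(400,250)); out[250:,:350]=cv2.resize(S,(350,350),interpolation=cv2.INTER_CUBIC); out[:,350:]=np.where(np.arange(600)[:,None,None]>=250,cv2.resize(np.vstack([C[150:390,150:480]]),(450,600)),out[:,350:]); save(out,'m9.png')
for n,X,c in(('wrist',Q,C),('side',P,g['color'])):
  b=(np.abs(X[:,:,0])<.04)&(X[:,:,1]>.015)&(X[:,:,1]<.086)
  k=b&(X[:,:,2]>.105)&(X[:,:,2]<.122)&(c.max(2)<80); print(n,'cap top',k.sum(),np.percentile(X[k],[1,50,99],axis=0) if k.sum()>5 else '')
  k=b&(X[:,:,2]>.03)&(X[:,:,2]<.085)&(c.min(2)>120); print(n,'white',k.sum(),np.percentile(X[k],[1,50,99],axis=0) if k.sum()>5 else '')
"
```

```text
t 20.15 q [-0.1766  0.6161  0.231   1.8858 -0.2143  0.6619  0.5204] F [ 0.856  -0.4987 -1.6269] w 0.04717919158485563
tcp lane [0.0024 0.0468 0.0983] grasp lane [0.0024 0.0468 0.1173]
tool axes in lane (cols)
 [[-0.5586  0.8294  0.0019]
 [ 0.8294  0.5586 -0.0012]
 [-0.0021  0.0009 -1.    ]]
[0.0248 0.0731 0.0657]
wrist cap top 12289 [[-0.0285  0.0232  0.1063]
 [ 0.0015  0.0489  0.1178]
 [ 0.0277  0.0709  0.1207]]
wrist white 5715 [[-0.0285  0.0198  0.0319]
 [-0.0141  0.0621  0.0608]
 [ 0.0245  0.073   0.0774]]
side cap top 172 [[-0.024   0.0294  0.1059]
 [-0.0031  0.0557  0.1158]
 [ 0.0287  0.0719  0.1194]]
side white 289 [[-0.0322  0.0203  0.0318]
 [-0.0171  0.0569  0.06  ]
 [ 0.0215  0.0727  0.077 ]]
```

View pics/m9.png

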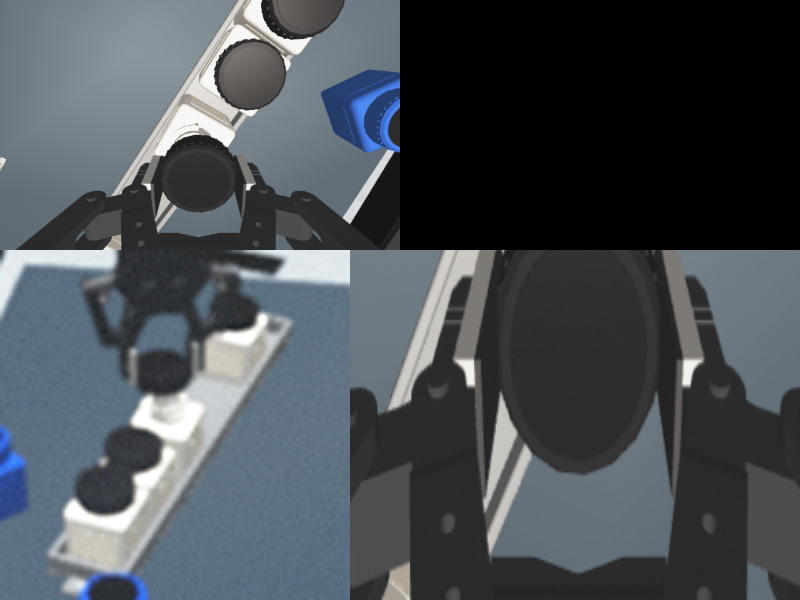

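The cap is held above the neck: its top measures 0.118 m in the picture, against 0.0838 when closed. That puts its rim about 20 mm above the mouth and centred over it. The jar and its neighbours are standing, so I hand in.

```bash
python3 -c "
from workcell import bot
print(bot.job_done())"
```

```text
the job is handed in; nothing more can be done
None
```

The jar is standing upright in the lane, and the loosened cap is held level above its mouth. I handed the job in at about 20 s; no verdict is reported.

**What I did:**
- **Setting the jar up:** I moved the tipped jar 32 mm along the lane to make room, regripped it with the hand tilted, turned it upright and set it on the lane's floor.
- **First lowering:** it came down on the +x wall top and pressed with about 40 N at the wrist. I backed off, shifted it about 3 mm and lowered it again cleanly.
- **Opening the cap:** I turned the tool about 62° anticlockwise. The torque and the upward force both changed at 57–60°, which I took as the threads letting go. I then lifted the cap off.

**Last checks:**
- **Cap:** its rim is about 20 mm above the mouth, within about 2 mm of centred, level to within about 0.2° by the tool axis, and gripped. Only about the cap's own weight was on the wrist.
- **Jar:** its shoulder is at the same height as jar_left's, which matches standing on the floor, with a gap of about 17 mm to jar_left.
- **Neighbours:** all three were upright in the last pictures.

**Not fully confirmed:**
- The camera heights read 1.5–2 mm high throughout. I allowed for that.
- I measured the wrist torque while turning as about 0.4 N m, below the stated 0.6.
- The cap's angle was inferred from the tool's turn and the force change; I did not measure it directly.
- I did not measure the things on the bench again at the end. I saw nothing touch them.

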